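Shake a chocolate mould loose and rack it on the sheet pan

ROBOT

A 6-joint arm with a two-finger parallel gripper is mounted at the origin on the work surface. World frame = base frame: x ahead of the robot, y to its left, z up, the work surface at z = 0. Lengths are in m, angles in rad, forces in N, time in s.
With the tool pointing down it reaches from about 0.375 to 0.975 m from the base axis. Payload 3.8 kg.
Tool frame: the origin (TCP) lies midway between the tips of the shut fingers; the grasp point (between the pads) lies 19 mm behind it; z points along the fingers, y is the direction in which the jaws open and shut (so a half turn about z gives the same grasp; the last joint's range is limited). The gripper opens to 85 mm and grips with 20 to 120 N. Pads are 22 mm wide; open, the fingers measure 114 mm over their backs; the gripper's body (76 mm by 85 mm) begins 54 mm behind the grasp point. The pads swing forward as they close: fully open they stand 13 mm farther back than shut.
Start: joints at [1.146, 0.264, 1.604, -0, 1.274, -0.037], TCP at [0.255, 0.625, 0.231] pointing down, gripper open.
Joint ranges: [-2.63, 2.63], [-0.94, 2.18], [0.31, 2.57], [-1.31, 4.45], [0, 2.66], [-2.55, 2.55]. Speed limits (rad/s): [2.57, 2.57, 3.14, 3.14, 3.14, 3.14].

INTERFACE

Orientations are given as a rotation vector (axis times angle).
In Python, from workcell import bot gives the robot as it stands. The module is installed in compiled form; this text tells all that it offers.
- The arm moves only by the tool play_rows, never from a script. Its argument "series" is a list of rows, each an object with "translation": the shift along the tool's x, y, z in m, a list of three; "spin": the turn about the tool's z in units of 5 degrees (1.0 is 5 degrees). In form: [{"translation": [dx, dy, dz], "spin": spin}, ...]. A call has 1 to 5 rows; each row shifts and turns the commanded pose from where the row before left it, along the tool's axes as they then stand; what a row does not reach is not made up. A row lasts 1/10 s, in which the tool goes at most 50 mm and 8.59 degrees, less where a joint would pass 70% of its speed; a pose out of reach is approached as far as the arm can. A call is refused whole if a number of a shift passes 0.05 or a number of a turn 1, either way. A call with a gripper value outside its range is refused whole. "jaw" is the gripper's target within -1 to 1 (fully open at 1, half-way at 0, shut at -1), set as the call begins (left out, the last holds). The fingers move at their own pace and stop on an object; "force" is the grip in N (left out, the last holds). Time passes only in rows, so rows that do not move let the fingers close. It gives the time, the measured TCP pose, the force and the opening at its end, in the units of the state.
- bot.read_state(): the state, without advancing time (a new reading comes with each control period).
- bot.read_camera(name): name is "scene" or "top" or "wrist"; returns the picture (420x560x3 uint8, blue, green, red); there is no depth.
- bot.get_calibration(name): a dict with "fov_y" (degrees; the focal length in pixels is half the picture's height over the tangent of half this angle, whatever the lens; pixels are square), "cx", "cy" (the principal point, pixels), "R" (3x3) and "t" (3): a world point X has camera coordinates R X + t. Camera axes: x right, y down, z forward; pixel columns grow to the right and rows downward; lengths in m; the calibration is good to about 2 mm. A picture is of the moment at which its call begins: read the wrist's pose just before it. get_calibration takes no time and is no camera call; for the wrist camera it gives the pose at the moment of the call.
- bot.finish_job(): hands the job in, once; it reports no verdict.
The state is a dict: "time": time; "q": joint angles; "joint_vel": joint speeds; "joint_torque": joint torques, N m; "tool_pos": TCP position; "tcp_rot": TCP orientation; "wrist_force": force on the tool from outside, world axes, zero at the start; "torque": the same for the moment, N m; "width": opening from 0.0 (shut) to 1.0 (fully open).
Only numpy, scipy, OpenCV 4.12 (cv2) and the standard library are available. Lean on these libraries where they do the work, as an engineer would, in place of code of your own. Each camera call takes 0.05 s, during which the arm holds its last target. There are 200 camera calls.

TASK

Lift the top white chocolate mould off the stack on the green board, set it on the shaker's plate inside the four black corner lips and let go of it; then twist the red spring knob clockwise all the way to its stop, hold it there for about a second and let go so that it springs back, which shakes the set chocolates loose. Afterwards move that mould onto the empty blue mat in the sheet pan, centred on the mat and along its length. Keep the mould level, set it down rather than dropping it, do not run the shaker empty, and leave the other moulds, the cup, the bowl and the can where they are.

Things in the scene. Friction and masses are not known exactly. Their poses are not given: they have to be found in the camera images.
- mould_top: top mould of the stack: white plastic, ten brown chocolates in its top, 150 (own x) x 56 (own y) x 28 high, 0.25 kg. Origin: centre of its underside. A foot 138 x 44, 7 high, nests 4 deep in the mould below (24 mm pitch); above it the full-width sides, 7 to 28 above the origin, are gripped across the 56 mm. Sides of stacked moulds are 3 apart: keep fingertips 8 or more above the origin
- mould_b: the second mould of the stack, same shape and axes; stays where it is
- mould_c: the lowest mould of the stack, same shape and axes, lying on the board; stays where it is
- mould_d: a mould of the same shape that already lies in the sheet pan; stays where it is
- board: green plastic board 300 (x) x 240 (y) x 12, fixed, on one side of the table (left or right), carrying the stack of three moulds and a steel cup. Origin: centre of its underside
- shaker: steel bench shaker, fixed, 250 (own x, away from the robot) x 210 (own y), in the middle of the table; housing top 55 above the table. Origin: centre of its underside. Plate on the far half, knob on the near half, 120 nearer than the plate's centre
- plate_center (a point): centre of the top of the shaker's plate, 70 above the table, axes as the shaker's. The mould lies here, its length along this y, its origin at this point. Four black L-shaped corner lips, 12 high, leave 160 (y) x 66 (x) between them, 5 all round the mould; the middle 120 of each long side is open for the fingers
- knob (a joint): spring-return knob of the shaker: 0 at rest, grows clockwise seen from above to the stop at 1.2 rad; the spring (about 0.07 N m at rest, 0.22 N m at the stop) turns it back when let go
- knob_grip (a point): on the knob's vertical axis at the height to grip, 90 above the table. Red grip bar 70 long (own x) x 16 wide (own y, grip across this), 66 to 104 above the table, on a black disc of 64 diameter, 57 to 66 above the table; axes turn with the knob and equal the shaker's at rest
- pan: aluminium sheet pan 330 (x) x 240 (y) x 25 high, wall and floor 4 thick, fixed, on the other side of the table. Origin: centre of its underside. Its near or far half holds mould_d, the other half the mat
- mat_center (a point): centre of the top of the blue mat, 180 (own x) x 84 (own y) x 2 thick, fixed on the floor of the pan; top 6 above the table, 140 from the other mould. The mould finally lies here with its length along the mat's x, either way round
- cup: open steel cup, 64 wide, 75 high, upright on the green board beyond the stack; origin: centre of its underside
- bowl: steel bowl 140 wide, 60 high, at the side of the table
- can: can 72 wide, 90 high, at the side of the table
There are look-alikes about, which are no part of the job. What is shaped like the part that bears mat_center but pink is not meant.

How it is judged:
On the way, in this order (a step that is already met when the one before it is completed fails the run):
1. the mould lies flat on the shaker's plate inside the corner lips, let go (x of mould_top in the frame of plate_center between -0.013 and 0.013 m and y of mould_top in the frame of plate_center between -0.013 and 0.013 m and z of mould_top in the frame of plate_center between -0.005 and 0.005 m and angle between mould_top's own z axis and vertical below 0.1 rad and contact force between the fingers and mould_top below 0.2 N and angle between the x axis of mould_top and the y axis of plate_center, either way round below 0.2 rad), for 0.2 s.
2. the knob is twisted clockwise to its stop (within 0.1 rad) and held there for half a second with the mould on the plate (value of joint knob above 1.1 rad and x of mould_top in the frame of plate_center between -0.013 and 0.013 m and y of mould_top in the frame of plate_center between -0.013 and 0.013 m and z of mould_top in the frame of plate_center between -0.005 and 0.005 m and angle between mould_top's own z axis and vertical below 0.1 rad and angle between the x axis of mould_top and the y axis of plate_center, either way round below 0.2 rad), for 0.5 s.
3. the knob is let go and has sprung back, the mould still on the plate (value of joint knob below 0.1 rad and contact force between the fingers and shaker below 0.2 N and x of mould_top in the frame of plate_center between -0.013 and 0.013 m and y of mould_top in the frame of plate_center between -0.013 and 0.013 m and z of mould_top in the frame of plate_center between -0.005 and 0.005 m and angle between mould_top's own z axis and vertical below 0.1 rad and angle between the x axis of mould_top and the y axis of plate_center, either way round below 0.2 rad), for 0.1 s.
At the end, for the whole second after the job is handed in: The mould that was on top lies flat on the blue mat, its centre within 20 mm of the mat's along each axis and its length within 0.2 rad of the mat's, at rest and let go; the knob is back at rest (under 0.1 rad); the three other moulds are within 30 mm of where they began (x of mould_top in the frame of mat_center between -0.02 and 0.02 m and y of mould_top in the frame of mat_center between -0.02 and 0.02 m and z of mould_top in the frame of mat_center between -0.005 and 0.005 m and angle between the x axis of mould_top and the x axis of mat_center, either way round below 0.2 rad and angle between mould_top's own z axis and vertical below 0.1 rad and contact force between the fingers and mould_top below 0.2 N and linear speed of mould_top below 0.02 m/s and value of joint knob below 0.1 rad and distance of each of mould_b, mould_c, mould_d from where it was at the start of the episode below 0.03 m); the robot touches nothing.
It fails at once if the mould is tipped by more than 0.4 rad (angle between mould_top's own z axis and vertical above 0.4 rad).
It fails at once if the mould is let go more than 30 mm above the plate or mat (dropped) ((contact force between the fingers and mould_top below 0.2 N and horizontal distance between mould_top and plate_center below 0.1 m and z of mould_top in the frame of plate_center above 0.03 m) or (contact force between the fingers and mould_top below 0.2 N and horizontal distance between mould_top and mat_center below 0.1 m and z of mould_top in the frame of mat_center above 0.03 m)).
It fails at once if the shaker is run empty (knob past 0.8 rad without the mould on the plate) (value of joint knob above 0.8 rad and horizontal distance between mould_top and plate_center above 0.03 m).
It fails at once if another mould is moved by more than 30 mm (distance of any of mould_b, mould_c, mould_d from where it was at the start of the episode above 0.03 m).
It fails at once if the cup, the bowl or the can is moved by more than 40 mm (distance of any of cup, bowl, can from where it was at the start of the episode above 0.04 m).
It also fails if it takes over 72 s, if anything falls off the work surface, if the arm or the gripper's body presses on something with over 40 N, if the wrist force passes 120 N, or if a joint passes its speed limit or range.

## Working session

There is one attempt and no reset: what is moved stays moved. The work goes in short steps, Python scripts to look and compute and a tool call to move; the robot and the scene stay as the last step left them, time stands still between calls to the robot, and variables do not carry over. Pictures are saved under pics/ and viewed, about 8 in all and at most 12, crops included, and the job is handed in when it is done.

Besides the shell and the picture viewer there is one more tool, called after "Request:" as name([rows], argument=value, ...), one row to a line, values as JSON. play_rows: Moves the arm, as the interface text tells. Its arguments: {"type":"object","properties":{"series":{"type":"array","items":{"type":"object","properties":{"translation":{"type":"array","items":{"type":"number"}},"spin":{"type":"number"}}}},"jaw":{"type":"number"},"force":{"type":"number"}},"required":["series"]}

```bash
mkdir -p pics
cat > h.py <<'E'
import numpy as np, cv2
from workcell import bot
def grab(name, fn):
    c=bot.get_calibration(name); im=bot.read_camera(name); cv2.imwrite('pics/'+fn,im); np.savez('pics/'+fn+'.npz',**{k:np.array(v) for k,v in c.items()}); return im,c
def load(fn): return cv2.imread('pics/'+fn), dict(np.load('pics/'+fn+'.npz'))
def pix2w(c,u,v,z):
    f=210/np.tan(np.radians(c['fov_y'])/2); R=np.array(c['R']); t=np.array(c['t'])
    d=R.T@np.array([(u-c['cx'])/f,(v-c['cy'])/f,1]); o=-R.T@t
    return (o+d*(z-o[2])/d[2]).round(4)
def w2pix(c,X):
    f=210/np.tan(np.radians(c['fov_y'])/2); p=np.array(c['R'])@np.array(X)+np.array(c['t'])
    return (p[:2]/p[2]*f+[c['cx'],c['cy']]).round(1)
E
python3 - <<'E'
from h import *
im,c=grab('top','top.png'); print(c)
s,c2=grab('scene','scene.png'); w,c3=grab('wrist','wrist.png')
print(c3)
cv2.imwrite('pics/sw.png',cv2.resize(np.hstack([s,w]),(800,300)))
st=bot.read_state(); print(st)
cv2.imwrite('pics/top_b.png',cv2.resize(im,(800,600),interpolation=cv2.INTER_CUBIC))
E
```

```text
{'fov_y': 43.74708314059091, 'cx': 287.4152185511553, 'cy': 212.7032237212855, 'R': array([[ 2.53997969e-02, -9.99677271e-01,  4.51412502e-04],
       [-9.97037408e-01, -2.53655133e-02, -7.26154125e-02],
       [ 7.26034278e-02,  1.39434158e-03, -9.97359914e-01]]), 't': array([-0.03107984,  0.41864134,  1.99290515])}
{'fov_y': 58.7786071140712, 'cx': 282.82618795354904, 'cy': 206.16621412004025, 'R': array([[ 0.37899552,  0.92539424, -0.00280981],
       [ 0.89230784, -0.3646369 ,  0.26613276],
       [ 0.24525316, -0.10337034, -0.96393229]]), 't': array([-0.67252739, -0.0349176 ,  0.37930773])}
{'time': 0.15, 'q': array([ 1.14613602e+00,  2.64580476e-01,  1.60509932e+00,  2.30848847e-06,
        1.27374247e+00, -3.68909114e-02]), 'joint_vel': array([-0.00019132, -0.00159779, -0.00462867, -0.00062801, -0.00078967,
        0.00179083]), 'joint_torque': array([-3.58030893e-04, -5.15904915e+01, -3.67958951e+01, -1.28505694e-04,
        8.04888492e-03, -2.99292844e-05]), 'tool_pos': array([0.25498177, 0.62433906, 0.23022673]), 'tcp_rot': array([-6.05217490e-01, -3.08231497e+00,  2.79659691e-03]), 'wrist_force': array([-0.31474284, -0.15150497, -0.02971978]), 'torque': array([ 0.02653472, -0.04859702,  0.01490316]), 'width': 1.0017934741224415}
```

View pics/top_b.png

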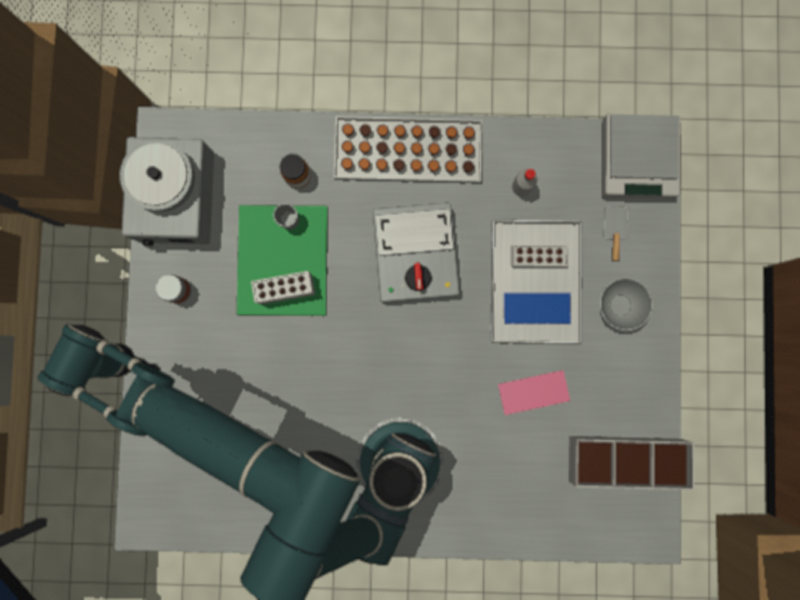

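View pics/sw.png

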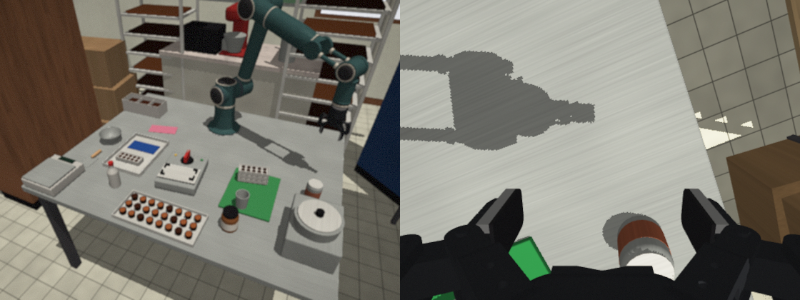

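Run:
```python
from h import *
im,c=load('top.png')
# stack/board, shaker, pan crops, 4x
def cr(x,y,w,h,s): 
    o=cv2.resize(im[y:y+h,x:x+w],None,fx=s,fy=s,interpolation=cv2.INTER_CUBIC); return o
out=np.zeros((600,800,3),np.uint8)
A=cr(165,180,60,45,6); B=cr(258,140,70,75,6); C=cr(340,150,70,95,6)
out[:270,:360]=A; out[:450,370:790]=B
cv2.imwrite('pics/cropA.png',out)
for n,u,v,z in [('stack',283,288,.088),('plate',415,231,.07),('knob',418,276,.104),('mat',537,308,.006),('mould_d',540,257,.032)]:
    print(n,pix2w(c,u*.7,v*.7,z))
# mat by colour
b=im.astype(int); m=((b[...,0]>110)&(b[...,2]<70)&(b[...,1]<110)).astype(np.uint8)
n,l,s,ce=cv2.connectedComponentsWithStats(m)
for i in range(1,n):
    if s[i,4]>100: 
        r=cv2.minAreaRect(np.argwhere(l==i)[:,::-1].astype(np.float32)); print(s[i],ce[i],r); P=[pix2w(c,*p,.006) for p in cv2.boxPoints(r)]; print(P,np.mean(P,0))
```

```text
stack [0.4468 0.3113 0.088 ]
plate [ 0.6079 -0.0272  0.07  ]
knob [ 0.4852 -0.0378  0.104 ]
mat [ 0.4174 -0.3617  0.006 ]
mould_d [ 0.5526 -0.3636  0.032 ]
[354 206  45  20 899] [375.97552836 215.5105673 ] ((376.0, 215.5), (19.0, 44.0), 90.0)
[array([ 0.4524, -0.2767,  0.006 ]), array([ 0.4568, -0.4465,  0.006 ]), array([ 0.3833, -0.4473,  0.006 ]), array([ 0.379 , -0.2779,  0.006 ])] [ 0.417875 -0.3621    0.006   ]
```

View pics/cropA.png

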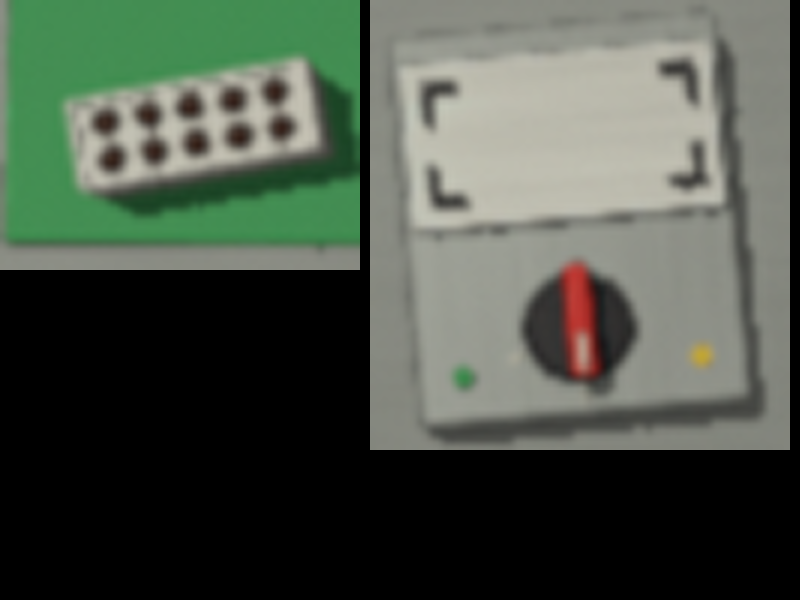

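Run:
```python
from h import *
im,c=load('top.png')
def P(u,v,z,o): return pix2w(c,o[0]+(u+.5)/6-.5,o[1]+(v+.5)/6-.5,z)
def ang(a,b): d=b-a; return np.degrees(np.arctan2(d[1],d[0])).round(1)
oA=(165,180); oB=(258-370/6,140)
p=[P(*q,.088,oA) for q in [(106,121),(276,92),(112,159),(282,128)]]
print('stack',np.mean(p,0),ang(p[1],p[0]),ang(p[3],p[2]))
p=[P(*q,.088,oA) for q in [(65,100),(305,58),(325,143),(83,190)]]
print('stackcorners',np.mean(p,0),ang(p[1],p[0]),ang(p[2],p[3]), np.linalg.norm(p[1]-p[0]),np.linalg.norm(p[2]-p[1]))
p=[P(*q,.082,oB) for q in [(422,85),(695,63),(705,187),(433,208)]]
print('lips',np.mean(p,0),ang(p[1],p[0]),ang(p[2],p[3]),ang(p[3],p[0]), np.linalg.norm(p[1]-p[0]),np.linalg.norm(p[2]-p[1]))
a=P(575,263,.104,oB);b=P(588,374,.104,oB); print('bar',(a+b)/2,ang(b,a),np.linalg.norm(a-b))
p=[P(*q,.066,oB) for q in [(523,327),(637,327)]];print('disc',p,np.mean(p,0))
# housing edges
p=[P(*q,.055,oB) for q in [(428,425),(748,398)]];print('front',p,ang(p[1],p[0]))
from scipy.spatial.transform import Rotation as R
st=bot.read_state(); M=R.from_rotvec(st['tcp_rot']).as_matrix(); print(M.round(3))
```

```text
stack [0.451125 0.31585  0.088   ] 101.2 101.8
stackcorners [0.452525 0.315575 0.088   ] 101.4 102.5 0.15028416416908338 0.054289962239810044
lips [ 0.603875 -0.024925  0.082   ] 96.1 95.9 6.7 0.1708720281380191 0.07821022950995603
bar [ 0.4873 -0.0386  0.104 ] 8.0 0.06887234568388097
disc [array([ 0.4852, -0.0025,  0.066 ]), array([ 0.487 , -0.0737,  0.066 ])] [ 0.4861 -0.0381  0.066 ]
front [array([0.4231, 0.0556, 0.055 ]), array([ 0.4452, -0.1447,  0.055 ])] 96.3
[[-0.926  0.378 -0.001]
 [ 0.378  0.926 -0.002]
 [ 0.    -0.002 -1.   ]]
```

The things fit. The stack is at big-image pixel (283,288), the shaker plate at (415,231) and the knob at (418,276). There are two mats: blue at (537,308) inside the pan, and pink at (535,393) on the table. Blue is the one meant. I'm moving to hover over the stack.

Request:
play_rows([
  {"translation": [-0.0373,-0.0263,0.0088],"spin": 0},
  {"translation": [-0.0373,-0.0263,0.0088],"spin": 0},
  {"translation": [-0.0373,-0.0263,0.0088],"spin": 0},
  {"translation": [-0.0373,-0.0263,0.0088],"spin": 0},
  {"translation": [-0.0373,-0.0263,0.0088],"spin": 0},
], jaw=1, force=50)

```text
time: 0.65
tool_pos: [0.3786, 0.4309, 0.1867]
tcp_rot: [-0.605, -3.083, 0.001]
wrist_force: [0.4, 0.6, -0.7]
width: 1.0
```

Request:
play_rows([
  {"translation": [-0.0373,-0.0263,0.0088],"spin": 0},
  {"translation": [-0.0373,-0.0263,0.0088],"spin": 0},
  {"translation": [-0.0373,-0.0263,0.0088],"spin": 0},
  {"translation": [0,0,0],"spin": 1},
  {"translation": [0,0,0],"spin": 1},
])

```text
time: 1.15
tool_pos: [0.4524, 0.3152, 0.1601]
tcp_rot: [-0.882, -3.014, 0.002]
wrist_force: [-0.7, 0.4, -0.1]
width: 0.999
```

Request:
play_rows([
  {"translation": [0,0,0],"spin": 1},
  {"translation": [0,0,0],"spin": 1},
  {"translation": [0,0,0],"spin": 1},
  {"translation": [0,0,0],"spin": 1},
  {"translation": [0,0,0],"spin": 1},
])

```text
time: 1.65
tool_pos: [0.4517, 0.3171, 0.1605]
tcp_rot: [-1.509, -2.755, 0.001]
wrist_force: [0.1, 0.4, 0.0]
width: 1.001
```

Request:
play_rows([
  {"translation": [0,0,0],"spin": 1},
  {"translation": [0,0,0],"spin": 1},
  {"translation": [0,0,0],"spin": 1},
  {"translation": [0,0,0],"spin": 1},
  {"translation": [0,0,0],"spin": 0.26},
])

```text
time: 2.15
tool_pos: [0.4517, 0.3171, 0.1606]
tcp_rot: [-1.99, -2.431, 0.001]
wrist_force: [-0.2, 0.7, 0.1]
width: 1.002
```

Request:
play_rows([
  {"translation": [0,0,0],"spin": 0},
  {"translation": [0,0,0],"spin": 0},
])

```text
time: 2.35
tool_pos: [0.4518, 0.3172, 0.1608]
tcp_rot: [-1.986, -2.434, 0.0]
wrist_force: [0.4, -0.3, -0.1]
width: 1.003
```

```bash
cat >> h.py <<'E'
from scipy.spatial.transform import Rotation as Rot
def go(x,y,z,yaw):
    st=bot.read_state(); M=Rot.from_rotvec(st['tcp_rot']).as_matrix(); p=st['tool_pos']
    cy=np.degrees(np.arctan2(M[1,1],M[0,1])); d=M.T@(np.array([x,y,z])-p)
    print('t',round(st['time'],2),'pos',p.round(4),'yaw',cy.round(2),'tilt',np.degrees(np.arccos(-M[2,2])).round(2),'w',round(st['width'],3),'F',st['wrist_force'].round(1),'q6',st['q'][5].round(2)); print('tool shift',d.round(4),'n',np.linalg.norm(d).round(3),'spin',((cy-yaw)/5).round(2))
E
python3 - <<'E'
from h import *
im,c=grab('wrist','w1.png')
go(.452,.316,.16,11.5)
print('cam',-np.array(c['R']).T@c['t'])
for p in [(0.452,.316,.088)]: print(w2pix(c,p))
E
```

```text
t 2.4 pos [0.4519 0.3172 0.1608] yaw 11.55 tilt 0.01 w 1.003 F [-0.7 -0.2 -1.5] q6 0.37
tool shift [-0.0012 -0.0001  0.0008] n 0.001 spin 0.01
cam [0.43872323 0.38210028 0.30370811]
[282.9 218.3]
```

View pics/w1.png

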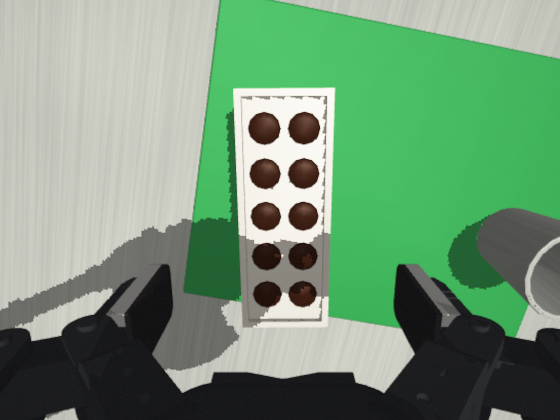

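The top mould is centred between the open fingers, with corners at (234,89), (335,88), (327,326) and (243,327).

Run:
```python
from h import *
im,c=load('w1.png')
p=[pix2w(c,*q,.088) for q in [(234,89),(335,88),(327,326),(243,327)]]
print(p,np.mean(p,0)); print([np.linalg.norm(p[i]-p[i-1]).round(4) for i in range(4)])
a=(p[0]+p[1])/2-(p[2]+p[3])/2; print(np.degrees(np.arctan2(a[1],a[0])))
m=np.mean(p,0); go(m[0],m[1],.071,11.5)
```

```text
[array([0.4106, 0.3839, 0.088 ]), array([0.4651, 0.3955, 0.088 ]), array([0.4953, 0.249 , 0.088 ]), array([0.4412, 0.2372, 0.088 ])] [0.45305 0.3164  0.088  ]
[np.float64(0.1499), np.float64(0.0557), np.float64(0.1496), np.float64(0.0554)]
101.71521417324108
t 2.4 pos [0.4519 0.3172 0.1608] yaw 11.55 tilt 0.01 w 1.003 F [-0.7 -0.2 -1.5] q6 0.37
tool shift [-0.001   0.001   0.0898] n 0.09 spin 0.01
```

Request:
play_rows([
  {"translation": [-0.001,0.001,0.03],"spin": 0},
  {"translation": [0,0,0.03],"spin": 0},
  {"translation": [0,0,0.02],"spin": 0},
  {"translation": [0,0,0.01],"spin": 0},
  {"translation": [0,0,0],"spin": 0},
])

```text
time: 2.9
tool_pos: [0.452, 0.3157, 0.0693]
tcp_rot: [-1.987, -2.432, 0.005]
wrist_force: [-0.6, -0.7, 0.2]
width: 1.002
```

Request:
play_rows([
  {"translation": [0,0,0],"spin": 0},
  {"translation": [0,0,0],"spin": 0},
  {"translation": [0,0,0],"spin": 0},
  {"translation": [0,0,0],"spin": 0},
  {"translation": [0,0,0],"spin": 0},
], jaw=-1, force=50)

```text
time: 3.4
tool_pos: [0.4541, 0.3172, 0.0728]
tcp_rot: [1.987, 2.432, 0.004]
wrist_force: [-2.1, -1.0, 5.8]
width: 0.641
```

Request:
play_rows([
  {"translation": [0,0,0],"spin": 0},
  {"translation": [0,0,0],"spin": 0},
  {"translation": [0,0,0],"spin": 0},
])

```text
time: 3.7
tool_pos: [0.4541, 0.3172, 0.0728]
tcp_rot: [1.987, 2.432, 0.004]
wrist_force: [-1.5, -0.9, 5.7]
width: 0.641
```

Request:
play_rows([
  {"translation": [0,0,-0.008],"spin": 0},
  {"translation": [0,0,-0.015],"spin": 0},
  {"translation": [0,0,-0.025],"spin": 0},
  {"translation": [0,0,-0.03],"spin": 0},
  {"translation": [0,0,-0.02],"spin": 0},
])

```text
time: 4.2
tool_pos: [0.4539, 0.3169, 0.1719]
tcp_rot: [1.987, 2.432, 0.004]
wrist_force: [0.2, 0.2, -2.9]
width: 0.64
```

Request:
play_rows([
  {"translation": [-0.015,0.003,-0.01],"spin": 0},
  {"translation": [-0.03,0.0065,0],"spin": 0.2},
  {"translation": [-0.03,0.0065,0],"spin": 0.2},
  {"translation": [-0.03,0.0065,0],"spin": 0.2},
  {"translation": [-0.03,0.0065,0],"spin": 0.2},
])

```text
time: 4.7
tool_pos: [0.5054, 0.1866, 0.1788]
tcp_rot: [2.072, 2.361, -0.001]
wrist_force: [0.2, 0.4, -2.0]
width: 0.641
```

Request:
play_rows([
  {"translation": [-0.03,0.008,0],"spin": 0.2},
  {"translation": [-0.03,0.008,0],"spin": 0},
  {"translation": [-0.03,0.008,0],"spin": 0},
  {"translation": [-0.03,0.008,0],"spin": 0},
  {"translation": [-0.03,0.008,0],"spin": 0},
])

```text
time: 5.2
tool_pos: [0.5623, 0.0421, 0.1786]
tcp_rot: [-2.092, -2.343, 0.002]
wrist_force: [-0.5, 1.6, -2.6]
width: 0.64
```

Request:
play_rows([
  {"translation": [-0.015,0.004,0],"spin": 0},
  {"translation": [0,0,0],"spin": 0},
  {"translation": [0,0,0],"spin": 0},
])

```text
time: 5.5
tool_pos: [0.5677, 0.0298, 0.1786]
tcp_rot: [-2.093, -2.341, 0.0]
wrist_force: [0.1, 1.0, -2.2]
width: 0.636
```

Run:
```python
from h import *
im,c=grab('wrist','w2.png')
go(.604,-.025,.11,6.3)
st=bot.read_state()
```

```text
t 5.55 pos [0.5676 0.0304 0.1786] yaw 6.47 tilt 0.07 w 0.643 F [ 0.2 -0.5 -3.4] q6 -0.1
tool shift [-0.0592  0.03    0.0685] n 0.095 spin 0.03
```

View pics/w2.png

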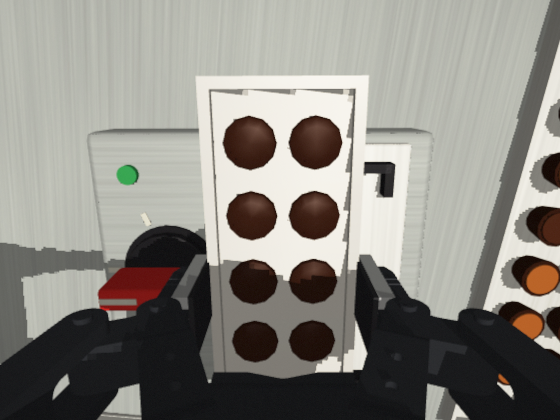

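Run:
```python
from h import *
im,c=load('w2.png')
a=np.radians(6.3); R2=np.array([[np.cos(a),-np.sin(a)],[np.sin(a),np.cos(a)]])
pc=np.array([.604,-.025])
for o in [(.033,.08),(.038,.085)]:
    for z in (.082,.07): print(o,z,w2pix(c,[*(pc+R2@o),z]))
print('housing/plate corners', pix2w(c,432,131,.055), pc-R2@[.06,0]+R2@[.125,.105])
p=[pix2w(c,*q,.1938) for q in [(197,77),(367,77)]]; print(p,np.linalg.norm(p[1]-p[0]))
m=(p[0]+p[1])/2; tx=R2@[0,1]; print('mould centre est',m[:2]-.075*tx)
x=im[140:210,350:440]; cv2.imwrite('pics/lip.png',cv2.resize(x,None,fx=8,fy=8,interpolation=cv2.INTER_CUBIC))
```

```text
(0.033, 0.08) 0.082 [379.9 174.3]
(0.033, 0.08) 0.07 [375.5 171.1]
(0.038, 0.085) 0.082 [388.2 166.7]
(0.038, 0.085) 0.07 [383.4 163.8]
housing/plate corners [0.6664 0.0884 0.055 ] [0.65708536 0.08649863]
[array([0.5319, 0.1006, 0.1938]), array([0.5867, 0.1067, 0.1938])] 0.0551384620750343
mould centre est [0.56753007 0.02910293]
```

View pics/lip.png

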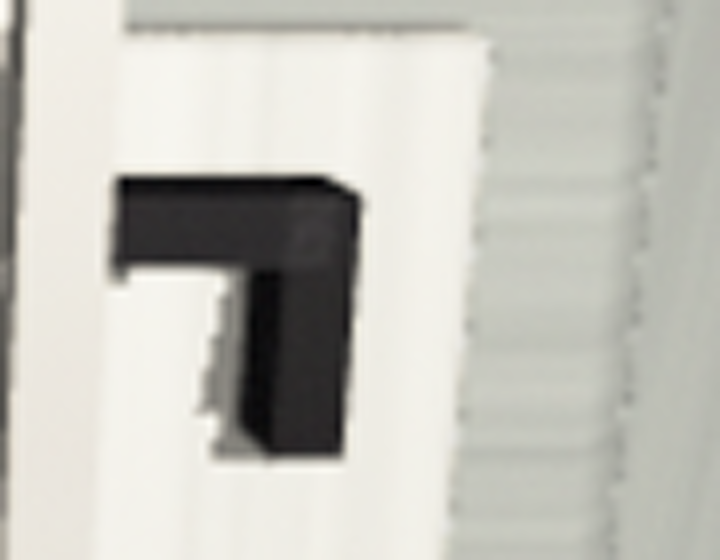

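Request:
play_rows([
  {"translation": [-0.02,0.011,0.01],"spin": 0},
  {"translation": [-0.02,0.011,0.015],"spin": 0},
  {"translation": [-0.018,0.01,0.02],"spin": 0},
  {"translation": [0,0,0.018],"spin": 0},
  {"translation": [0,0,0.01],"spin": 0},
])

```text
time: 6.05
tool_pos: [0.6053, -0.023, 0.1039]
tcp_rot: [-2.089, -2.342, 0.003]
wrist_force: [-1.7, 0.6, -2.4]
width: 0.641
```

Request:
play_rows([
  {"translation": [0,0,0],"spin": 0},
  {"translation": [0,0,0],"spin": 0},
])

```text
time: 6.25
tool_pos: [0.6064, -0.0231, 0.1062]
tcp_rot: [-2.091, -2.345, -0.0]
wrist_force: [0.9, 0.5, -2.2]
width: 0.644
```

Run:
```python
from h import *
im,c=grab('wrist','w3.png')
s,c2=grab('scene','s3.png')
go(.6063,-.0238,.086,6.3)
pc=[.606,-.0248,.08]; u,v=map(int,w2pix(c2,pc)); print(u,v)
a=cv2.resize(s[max(v-60,0):v+60,u-80:u+80],(560,420),interpolation=cv2.INTER_CUBIC)
o=np.hstack([cv2.resize(im,(400,300)),cv2.resize(a,(400,300))])
b=cv2.resize(im[20:120,170:400],(800,300),interpolation=cv2.INTER_CUBIC)
cv2.imwrite('pics/v3.png',np.vstack([o,b]))
```

```text
t 6.35 pos [ 0.6074 -0.0235  0.1073] yaw 6.54 tilt 0.12 w 0.639 F [ 0.4 -0.9 -2.4] q6 -0.19
tool shift [-0.0002 -0.0012  0.0213] n 0.021 spin 0.05
249 238
```

View pics/v3.png

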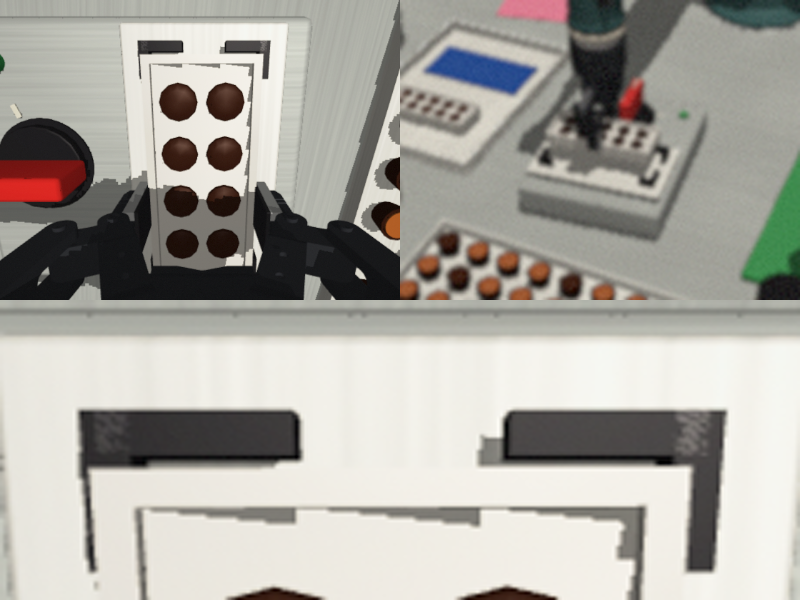

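Run:
```python
from h import *
im,c=load('w3.png')
L=pix2w(c,193,56.7,.082);R=pix2w(c,378.7,56.7,.082)
m1=pix2w(c,195.3,76.3,.1225);m2=pix2w(c,369.3,75.3,.1225)
d=R-L; print('lip w (78 expected)',np.linalg.norm(d),'yaw',np.degrees(np.arctan2(d[1],d[0])))
e=m2-m1; print('mould w',np.linalg.norm(e),np.degrees(np.arctan2(e[1],e[0])))
ux=d/np.linalg.norm(d); uy=np.array([-ux[1],ux[0],0])
P=(L+R)/2-.086*uy; M=(m1+m2)/2-.075*uy
print('plate',P,'mould',M,'err along x,y',(M-P)@ux,(M-P)@uy)
```

```text
lip w (78 expected) 0.07779929305591411 yaw 6.494715120131427
mould w 0.05599035631249366 6.76961952762395
plate [ 0.60787759 -0.02404808  0.082     ] mould [ 0.60638337 -0.02351867  0.1225    ] err along x,y -0.0014247558768988365 0.0006950220431462342
```

The mould is within about 1.5 mm of the lips' centre, so I'm lowering it.

Request:
play_rows([
  {"translation": [0,0.001,0.008],"spin": 0},
  {"translation": [0,0,0.008],"spin": 0},
  {"translation": [0,0,0.005],"spin": 0},
  {"translation": [0,0,0.003],"spin": 0},
  {"translation": [0,0,0],"spin": 0},
])

```text
time: 6.85
tool_pos: [0.607, -0.0239, 0.0829]
tcp_rot: [-2.091, -2.342, 0.001]
wrist_force: [-5.7, 1.1, 6.7]
width: 0.646
```

Request:
play_rows([
  {"translation": [0,0,0],"spin": 0},
  {"translation": [0,0,0],"spin": 0},
])

```text
time: 7.05
tool_pos: [0.6071, -0.0239, 0.0829]
tcp_rot: [-2.092, -2.343, 0.001]
wrist_force: [-5.3, 0.4, 6.6]
width: 0.64
```

Request:
play_rows([
  {"translation": [0,0,0],"spin": 0},
  {"translation": [0,0,0],"spin": 0},
  {"translation": [0,0,0],"spin": 0},
  {"translation": [0,0,0],"spin": 0},
  {"translation": [0,0,0],"spin": 0},
], jaw=1)

```text
time: 7.55
tool_pos: [0.6077, -0.024, 0.0817]
tcp_rot: [-2.092, -2.343, 0.0]
wrist_force: [0.1, 0.4, -0.6]
width: 1.001
```

Request:
play_rows([
  {"translation": [0,0,-0.01],"spin": 0},
  {"translation": [0,0,-0.02],"spin": 0},
  {"translation": [0,0,-0.03],"spin": 0},
  {"translation": [0,0,-0.03],"spin": 0},
  {"translation": [0,0,0],"spin": 0},
])

```text
time: 8.05
tool_pos: [0.6115, -0.0242, 0.1785]
tcp_rot: [2.087, 2.337, 0.01]
wrist_force: [1.7, 0.3, 0.8]
width: 1.001
```

Run:
```python
from h import *
im,c=grab('wrist','w4.png')
a=np.radians(6.45); k=np.array([.607,-.0243])-.12*np.array([np.cos(a),np.sin(a)])
print(k,w2pix(c,[*k,.104]))
for o in (-.035,.035): print(w2pix(c,[*(k+o*np.array([np.cos(a),np.sin(a)])),.104]))
go(k[0],k[1],.173,96.4)
```

```text
[ 0.48775957 -0.03778033] [ 76.1 215.3]
[ 17.9 215.5]
[134.  215.1]
t 8.1 pos [ 0.6101 -0.0242  0.1759] yaw 6.49 tilt 0.4 w 0.996 F [-0.5 -0.8  0.7] q6 -0.19
tool shift [ 0.0003 -0.1231  0.0021] n 0.123 spin -17.98
```

View pics/w4.png

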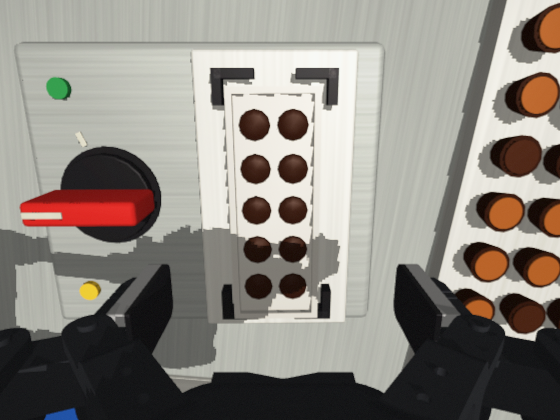

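The mould sits inside the lips. The knob bar is centred at (79,214), which agrees with the prediction to about 2 mm. Next I move over the knob and spin.

Request:
play_rows([
  {"translation": [0,-0.03,0],"spin": 0},
  {"translation": [0,-0.04,0],"spin": 0},
  {"translation": [0,-0.03,0],"spin": 0},
  {"translation": [0,-0.019,0],"spin": 0},
  {"translation": [0,0,0],"spin": -1},
])

```text
time: 8.6
tool_pos: [0.4856, -0.0374, 0.1703]
tcp_rot: [-1.984, -2.431, 0.004]
wrist_force: [1.0, -0.5, -0.3]
width: 1.0
```

Request:
play_rows([
  {"translation": [0,0,0],"spin": -1},
  {"translation": [0,0,0],"spin": -1},
  {"translation": [0,0,0],"spin": -1},
  {"translation": [0,0,0],"spin": -1},
  {"translation": [0,0,0],"spin": -1},
])

```text
time: 9.1
tool_pos: [0.4884, -0.0373, 0.1708]
tcp_rot: [-1.408, -2.806, 0.001]
wrist_force: [0.1, -0.3, -0.9]
width: 1.0
```

Request:
play_rows([
  {"translation": [0,0,0],"spin": -1},
  {"translation": [0,0,0],"spin": -1},
  {"translation": [0,0,0],"spin": -1},
  {"translation": [0,0,0],"spin": -1},
  {"translation": [0,0,0],"spin": -1},
])

```text
time: 9.6
tool_pos: [0.4884, -0.0373, 0.1707]
tcp_rot: [-0.768, -3.044, 0.0]
wrist_force: [-0.2, -0.0, -1.4]
width: 1.0
```

Request:
play_rows([
  {"translation": [0,0,0],"spin": -1},
  {"translation": [0,0,0],"spin": -1},
  {"translation": [0,0,0],"spin": -1},
  {"translation": [0,0,0],"spin": -1},
  {"translation": [0,0,0],"spin": -1},
])

```text
time: 10.1
tool_pos: [0.4884, -0.0373, 0.1707]
tcp_rot: [-0.091, -3.138, -0.0]
wrist_force: [-0.2, 0.7, 0.6]
width: 0.998
```

Request:
play_rows([
  {"translation": [0,0,0],"spin": -1},
  {"translation": [0,0,0],"spin": -1},
  {"translation": [0,0,0],"spin": 0},
  {"translation": [0,0,0],"spin": 0},
  {"translation": [0,0,0],"spin": 0},
])

```text
time: 10.6
tool_pos: [0.489, -0.0374, 0.1714]
tcp_rot: [0.175, -3.136, -0.0]
wrist_force: [0.2, 0.5, 0.5]
width: 1.001
```

Run:
```python
from h import *
im,c=grab('wrist','w5.png')
go(.489,-.037,.073,96.4)
a=np.radians(6.45)
for o in (-.035,0,.035): print(w2pix(c,[*(np.array([.489,-.037])+o*np.array([np.cos(a),np.sin(a)])),.104]))
```

```text
t 10.65 pos [ 0.4892 -0.0374  0.1716] yaw 96.42 tilt 0.03 w 1.001 F [ 0.4 -0.   0.1] q6 -1.81
tool shift [0.0001 0.0004 0.0986] n 0.099 spin 0.0
[285.8 162.4]
[285.8 221.2]
[285.8 275.3]
```

View pics/w5.png

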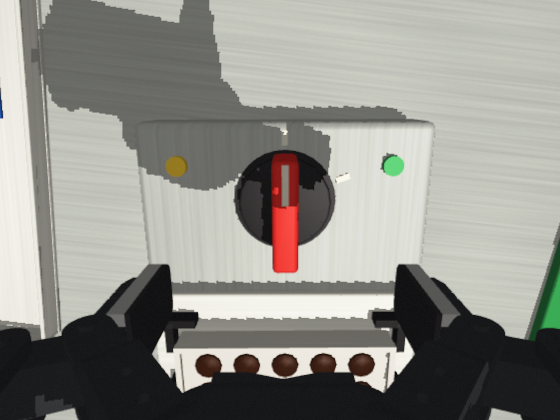

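Request:
play_rows([
  {"translation": [0,0.0005,0.03],"spin": 0},
  {"translation": [0,0,0.03],"spin": 0},
  {"translation": [0,0,0.025],"spin": 0},
  {"translation": [0,0,0.0125],"spin": 0},
  {"translation": [0,0,0],"spin": 0},
])

```text
time: 11.15
tool_pos: [0.4875, -0.0367, 0.0724]
tcp_rot: [0.177, -3.132, -0.001]
wrist_force: [0.6, -0.8, 0.5]
width: 1.002
```

Request:
play_rows([
  {"translation": [0,0,0],"spin": 0},
  {"translation": [0,0,0],"spin": 0},
  {"translation": [0,0,0],"spin": 0},
  {"translation": [0,0,0],"spin": 0},
  {"translation": [0,0,0],"spin": 0},
], jaw=-1, force=80)

```text
time: 11.65
tool_pos: [0.4899, -0.0362, 0.0755]
tcp_rot: [-0.176, 3.135, 0.002]
wrist_force: [-4.8, -0.1, 2.4]
width: 0.177
```

Request:
play_rows([
  {"translation": [0,0,0],"spin": 0},
  {"translation": [0,0,0],"spin": 0},
  {"translation": [0,0,0],"spin": 0},
  {"translation": [0,0,0],"spin": 0},
  {"translation": [0,0,0],"spin": 0},
])

```text
time: 12.15
tool_pos: [0.4898, -0.0362, 0.0755]
tcp_rot: [-0.177, 3.135, 0.002]
wrist_force: [-1.6, 3.5, 6.1]
width: 0.167
```

Request:
play_rows([
  {"translation": [0,0,0],"spin": 0.5},
  {"translation": [0,0,0],"spin": 1},
  {"translation": [0,0,0],"spin": 1},
  {"translation": [0,0,0],"spin": 1},
  {"translation": [0,0,0],"spin": 1},
])

```text
time: 12.65
tool_pos: [0.4898, -0.0368, 0.0755]
tcp_rot: [0.442, 3.109, 0.0]
wrist_force: [-2.4, 0.8, 5.6]
width: 0.176
```

Request:
play_rows([
  {"translation": [0,0,0],"spin": 1},
  {"translation": [0,0,0],"spin": 1},
  {"translation": [0,0,0],"spin": 1},
  {"translation": [0,0,0],"spin": 1},
  {"translation": [0,0,0],"spin": 1},
])

```text
time: 13.15
tool_pos: [0.4894, -0.0374, 0.0755]
tcp_rot: [1.104, 2.941, -0.002]
wrist_force: [-3.2, -2.3, 6.9]
width: 0.171
```

Request:
play_rows([
  {"translation": [0,0,0],"spin": 1},
  {"translation": [0,0,0],"spin": 1},
  {"translation": [0,0,0],"spin": 1},
  {"translation": [0,0,0],"spin": 1},
  {"translation": [0,0,0],"spin": 0.4},
])

```text
time: 13.65
tool_pos: [0.4889, -0.0377, 0.0754]
tcp_rot: [1.643, 2.677, -0.003]
wrist_force: [-3.7, -1.5, 8.2]
width: 0.173
```

Run:
```python
from h import *
go(.489,-.037,.073,26.4)
print(bot.read_state()['torque'])
im,c=grab('wrist','w6.png'); t,c=grab('top','t6.png')
o=np.hstack([cv2.resize(im,(400,300)),cv2.resize(t[130:220,250:370],(400,300),interpolation=cv2.INTER_CUBIC)])
cv2.imwrite('pics/v6.png',o)
```

```text
t 13.65 pos [ 0.4889 -0.0377  0.0754] yaw 26.93 tilt 0.12 w 0.173 F [-3.7 -1.5  8.2] q6 -0.6
tool shift [0.0006 0.0004 0.0024] n 0.003 spin 0.11
[-0.35512254  0.81116859  0.63875193]
```

View pics/v6.png

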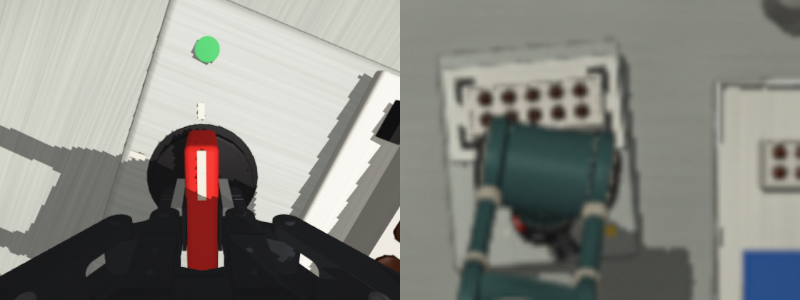

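The knob bar points at the stop tick at (200,110), and the moment of 0.64 N m is well above the spring's 0.22, so it is at the stop. I'll hold it, then let go.

Request:
play_rows([
  {"translation": [0,0,0],"spin": 0},
  {"translation": [0,0,0],"spin": 0},
  {"translation": [0,0,0],"spin": 0},
  {"translation": [0,0,0],"spin": 0},
  {"translation": [0,0,0],"spin": 0},
])

```text
time: 14.25
tool_pos: [0.4889, -0.0377, 0.0754]
tcp_rot: [1.639, 2.68, -0.003]
wrist_force: [-5.1, -1.9, 7.9]
width: 0.17
```

Request:
play_rows([
  {"translation": [0,0,0],"spin": 0},
  {"translation": [0,0,0],"spin": 0},
  {"translation": [0,0,0],"spin": 0},
  {"translation": [0,0,0],"spin": 0},
  {"translation": [0,0,0],"spin": 0},
])

```text
time: 14.75
tool_pos: [0.4889, -0.0377, 0.0754]
tcp_rot: [1.639, 2.68, -0.003]
wrist_force: [-4.8, -2.2, 8.5]
width: 0.176
```

Request:
play_rows([
  {"translation": [0,0,0],"spin": 0},
  {"translation": [0,0,0],"spin": 0},
  {"translation": [0,0,0],"spin": 0},
  {"translation": [0,0,0],"spin": 0},
  {"translation": [0,0,0],"spin": 0},
], jaw=1)

```text
time: 15.25
tool_pos: [0.4895, -0.037, 0.0743]
tcp_rot: [1.642, 2.678, -0.0]
wrist_force: [1.8, 0.3, 0.3]
width: 0.988
```

Request:
play_rows([
  {"translation": [0,0,-0.01],"spin": 0},
  {"translation": [0,0,-0.03],"spin": 0},
  {"translation": [0,0,-0.03],"spin": 0},
  {"translation": [0,0,-0.025],"spin": 0},
  {"translation": [0,0,0],"spin": 0},
])

```text
time: 15.75
tool_pos: [0.493, -0.0375, 0.1748]
tcp_rot: [1.637, 2.671, 0.006]
wrist_force: [0.4, -0.6, 0.8]
width: 1.004
```

Request:
play_rows([
  {"translation": [0,0,0],"spin": 1},
  {"translation": [0,0,0],"spin": 1},
  {"translation": [0,0,0],"spin": 1},
  {"translation": [0,0,0],"spin": 0.95},
])

```text
time: 16.15
tool_pos: [0.489, -0.0369, 0.169]
tcp_rot: [-2.081, -2.353, 0.001]
wrist_force: [0.1, 0.1, 0.5]
width: 0.997
```

Run:
```python
from h import *
im,c=grab('wrist','w7.png')
go(.607,-.024,.169,6.5)
```

```text
t 16.2 pos [ 0.4889 -0.037   0.1689] yaw 6.86 tilt 0.04 w 0.998 F [-0.6 -0.2 -1. ] q6 -0.25
tool shift [-1.200e-03  1.188e-01 -1.000e-04] n 0.119 spin 0.07
```

View pics/w7.png

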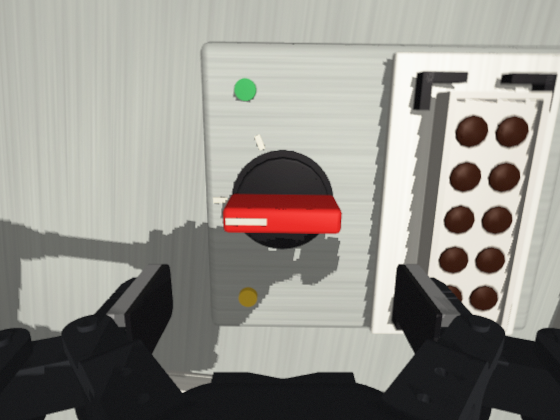

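The knob is back at rest (bar along (225,222) to (340,218)) and the mould is still inside the lips, so I'm picking it up again.

Request:
play_rows([
  {"translation": [0,0.03,0],"spin": 0.07},
  {"translation": [-0.001,0.04,0],"spin": 0},
  {"translation": [0,0.03,0],"spin": 0},
  {"translation": [0,0.018,0],"spin": 0},
  {"translation": [0,0,0],"spin": 0},
])

```text
time: 16.7
tool_pos: [0.6085, -0.0234, 0.1689]
tcp_rot: [2.082, 2.352, 0.001]
wrist_force: [0.4, 0.6, -0.4]
width: 1.0
```

Request:
play_rows([
  {"translation": [0,0,0.03],"spin": 0},
  {"translation": [0,0,0.03],"spin": 0},
  {"translation": [0,0,0.02],"spin": 0},
  {"translation": [0,0,0.006],"spin": 0},
  {"translation": [0,0,0],"spin": 0},
])

```text
time: 17.2
tool_pos: [0.6048, -0.0236, 0.0821]
tcp_rot: [-2.082, -2.349, 0.003]
wrist_force: [0.0, 0.3, 0.7]
width: 1.001
```

Request:
play_rows([
  {"translation": [0,0,0],"spin": 0},
  {"translation": [0,0,0],"spin": 0},
  {"translation": [0,0,0],"spin": 0},
  {"translation": [0,0,0],"spin": 0},
  {"translation": [0,0,0],"spin": 0},
], jaw=-1, force=50)

```text
time: 17.7
tool_pos: [0.6081, -0.0237, 0.0856]
tcp_rot: [2.082, 2.349, 0.003]
wrist_force: [-1.3, -0.1, 6.9]
width: 0.637
```

Request:
play_rows([
  {"translation": [0,0,0],"spin": 0},
  {"translation": [0,0,0],"spin": 0},
  {"translation": [0,0,0],"spin": 0},
])

```text
time: 18.0
tool_pos: [0.6081, -0.0238, 0.0856]
tcp_rot: [2.082, 2.349, 0.003]
wrist_force: [-1.4, -0.0, 5.9]
width: 0.633
```

Run:
```python
from h import *
go(.607,-.024,.18,6.5)
```

```text
t 18.0 pos [ 0.6081 -0.0238  0.0856] yaw 6.88 tilt 0.2 w 0.633 F [-1.4 -0.   5.9] q6 -0.2
tool shift [-0.0002 -0.0008 -0.0944] n 0.094 spin 0.08
```

Request:
play_rows([
  {"translation": [0,0,-0.01],"spin": 0},
  {"translation": [0,0,-0.02],"spin": 0},
  {"translation": [0,0,-0.03],"spin": 0},
  {"translation": [0,0,-0.02],"spin": 0},
  {"translation": [-0.01,-0.0075,-0.01],"spin": 0},
])

```text
time: 18.5
tool_pos: [0.6018, -0.0339, 0.176]
tcp_rot: [2.08, 2.35, 0.004]
wrist_force: [1.3, -0.1, -2.6]
width: 0.64
```

Request:
play_rows([
  {"translation": [-0.025,-0.0184,0],"spin": 0},
  {"translation": [-0.031,-0.0225,0],"spin": 0},
  {"translation": [-0.031,-0.0225,0],"spin": 0},
  {"translation": [-0.031,-0.0225,0],"spin": 0},
  {"translation": [-0.031,-0.0225,0],"spin": 0},
])

```text
time: 19.0
tool_pos: [0.5082, -0.1966, 0.1724]
tcp_rot: [-2.083, -2.35, 0.002]
wrist_force: [1.1, -0.6, -3.6]
width: 0.639
```

Request:
play_rows([
  {"translation": [-0.031,-0.0225,0],"spin": 0},
  {"translation": [-0.031,-0.0225,0],"spin": 0},
  {"translation": [-0.031,-0.0225,0],"spin": 0},
  {"translation": [-0.031,-0.0225,0],"spin": 0},
  {"translation": [-0.02,-0.015,0],"spin": 0},
])

```text
time: 19.5
tool_pos: [0.4207, -0.3527, 0.1725]
tcp_rot: [-2.085, -2.348, 0.002]
wrist_force: [0.5, 0.6, -2.3]
width: 0.637
```

Request:
play_rows([
  {"translation": [-0.0099,-0.0084,0],"spin": 0.5},
  {"translation": [0,0,0],"spin": 0.57},
  {"translation": [0,0,0],"spin": 0},
  {"translation": [0,0,0],"spin": 0},
])

```text
time: 19.9
tool_pos: [0.4161, -0.361, 0.1729]
tcp_rot: [-2.19, -2.251, -0.0]
wrist_force: [0.2, -0.6, -3.1]
width: 0.639
```

Run:
```python
from h import *
im,c=grab('wrist','w8.png')
go(.418,-.362,.06,1.5)
```

```text
t 19.95 pos [ 0.4163 -0.361   0.173 ] yaw 1.59 tilt 0.05 w 0.64 F [-0.1 -0.9 -3.3] q6 -0.79
tool shift [-0.0012  0.0017  0.113 ] n 0.113 spin 0.02
```

View pics/w8.png

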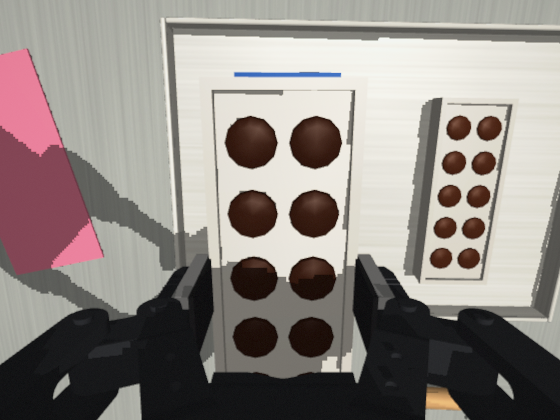

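Run:
```python
from h import *
_,c=load('w8.png')
L=pix2w(c,234,72,.006);R=pix2w(c,341.5,73.5,.006); d=R-L; print(np.linalg.norm(d),np.degrees(np.arctan2(d[1],d[0])))
ux=d/np.linalg.norm(d);P=(L+R)/2-.09*np.array([-ux[1],ux[0],0]); print(P); go(P[0],P[1],.0216,np.degrees(np.arctan2(d[1],d[0])))
```

```text
0.08440716794206518 0.7467036641637562
[ 0.41877289 -0.36174236  0.006     ]
t 19.95 pos [ 0.4163 -0.361   0.173 ] yaw 1.59 tilt 0.05 w 0.64 F [-0.1 -0.9 -3.3] q6 -0.79
tool shift [-0.001   0.0025  0.1514] n 0.151 spin 0.17
```

The wrist view agrees with the top view: width 84.4 mm, centre within 1 mm. I'm lowering the mould.

Request:
play_rows([
  {"translation": [-0.001,0.0025,0.03],"spin": 0.1},
  {"translation": [0,0,0.04],"spin": 0},
  {"translation": [0,0,0.035],"spin": 0},
  {"translation": [0,0,0.02],"spin": 0},
  {"translation": [0,0,0.01],"spin": 0},
])

```text
time: 20.45
tool_pos: [0.4177, -0.3605, 0.0357]
tcp_rot: [-2.196, -2.24, -0.0]
wrist_force: [0.6, 0.1, -3.1]
width: 0.638
```

Request:
play_rows([
  {"translation": [0,0,0.005],"spin": 0},
  {"translation": [0,0,0.005],"spin": 0},
  {"translation": [0,0,0.004],"spin": 0},
  {"translation": [0,0,0],"spin": 0},
  {"translation": [0,0,0],"spin": 0},
])

```text
time: 20.95
tool_pos: [0.4194, -0.3631, 0.0252]
tcp_rot: [2.2, 2.24, 0.0]
wrist_force: [-0.4, 0.7, -1.6]
width: 0.636
```

Request:
play_rows([
  {"translation": [0,0,0.002],"spin": 0},
  {"translation": [0,0,0.002],"spin": 0},
  {"translation": [0,0,0],"spin": 0},
  {"translation": [0,0,0],"spin": 0},
  {"translation": [0,0,0],"spin": 0},
])

```text
time: 21.45
tool_pos: [0.4194, -0.3631, 0.0217]
tcp_rot: [2.201, 2.24, -0.0]
wrist_force: [-2.4, 2.6, 5.4]
width: 0.638
```

In contact, so I'm releasing, retreating and checking.

Request:
play_rows([
  {"translation": [0,0,0],"spin": 0},
  {"translation": [0,0,0],"spin": 0},
  {"translation": [0,0,0],"spin": 0},
  {"translation": [0,0,0],"spin": 0},
  {"translation": [0,0,0],"spin": 0},
], jaw=1)

```text
time: 21.95
tool_pos: [0.4189, -0.3626, 0.0203]
tcp_rot: [-2.201, -2.241, 0.0]
wrist_force: [0.4, 0.3, 0.0]
width: 1.0
```

Request:
play_rows([
  {"translation": [0,0,-0.01],"spin": 0},
  {"translation": [0,0,-0.02],"spin": 0},
  {"translation": [0,0,-0.04],"spin": 0},
  {"translation": [0,0,-0.045],"spin": 0},
  {"translation": [0,0,-0.04],"spin": 0},
])

```text
time: 22.45
tool_pos: [0.419, -0.3627, 0.178]
tcp_rot: [2.201, 2.241, 0.0]
wrist_force: [0.5, -0.8, 1.0]
width: 0.997
```

Request:
play_rows([
  {"translation": [0,0,-0.02],"spin": 0},
  {"translation": [0,0,0],"spin": 0},
  {"translation": [0,0,0],"spin": 0},
  {"translation": [0,0,0],"spin": 0},
])

```text
time: 22.85
tool_pos: [0.418, -0.3617, 0.1937]
tcp_rot: [-2.199, -2.239, 0.0]
wrist_force: [-0.4, 0.3, -0.1]
width: 1.001
```

Run:
```python
from h import *
im,c=grab('wrist','w9.png'); t,_=grab('top','t9.png')
go(.418,-.362,.2,1.5)
cv2.imwrite('pics/v9.png',np.hstack([cv2.resize(im,(400,300)),cv2.resize(t[130:255,160:420],(400,192))[:, :] if 0 else cv2.resize(t[120:250,160:420],(400,300))]))
```

```text
t 22.95 pos [ 0.4179 -0.3617  0.1932] yaw 1.03 tilt 0.22 w 0.998 F [ 0.5 -0.6  0.2] q6 -0.78
tool shift [-0.0003  0.0001 -0.0068] n 0.007 spin -0.09
```

I've used up my picture views, so I'll check the final state by image code.

Run:
```python
from h import *
im,c=load('w9.png'); b=im.astype(int)
m=(b[...,0]>b[...,2]+40)&(b[...,0]>b[...,1]+15)&(b[...,0]>60)
for r in (110,150,190,230):
    x=np.flatnonzero(m[r]); print(r,[(g[0],g[-1]) for g in np.split(x,np.flatnonzero(np.diff(x)>1)+1) if len(g)>3])
for x0 in (255,285,310):
    y=np.flatnonzero(m[:,x0]); print('col',x0,y.min() if len(y) else None,[(g[0],g[-1]) for g in np.split(y,np.flatnonzero(np.diff(y)>1)+1) if len(g)>1])
for p in [(.045,.095,.006),(0.028,.075,.034),(-.028,.075,.034),(.042,0,.006),(-.042,0,.006),(.028,0,.034),(-.028,0,.034),(0,.09,.006)]:
    print(p,w2pix(c,np.array([.4188,-.3617,0])+p))
def red(fn):
    t,_=load(fn); t=t.astype(int)[180:212,272:312]; r=(t[...,2]>130)&(t[...,1]<80)
    y,x=np.nonzero(r); print(fn,len(x),x.mean(),y.mean(),cv2.minAreaRect(np.c_[x,y].astype(np.float32)))
red('top.png');red('t9.png')
a,_=load('top.png');t,_=load('t9.png')
d=cv2.absdiff(a,t).max(2)>50
for n,(x,y,w,h) in dict(stack=(170,185,55,35),mould_d=(355,168,45,25),cup=(188,140,25,22),bowl=(415,190,45,45),can=(105,190,32,28),mat=(350,200,52,32)).items(): print(n,d[y:y+h,x:x+w].sum())
```

```text
110 [(np.int64(236), np.int64(248)), (np.int64(321), np.int64(332))]
150 [(np.int64(237), np.int64(249)), (np.int64(320), np.int64(331))]
190 [(np.int64(239), np.int64(250)), (np.int64(319), np.int64(330))]
230 [(np.int64(241), np.int64(251)), (np.int64(318), np.int64(329))]
col 255 74 [(np.int64(74), np.int64(94))]
col 285 74 [(np.int64(74), np.int64(94))]
col 310 73 [(np.int64(73), np.int64(94))]
(0.045, 0.095, 0.006) [340.1  68.5]
(0.028, 0.075, 0.034) [321.9  92.2]
(-0.028, 0.075, 0.034) [249.8  90.9]
(0.042, 0, 0.006) [330.7 180.3]
(-0.042, 0, 0.006) [237.6 178.6]
(0.028, 0, 0.034) [317.9 186.7]
(-0.028, 0, 0.034) [250.4 185.5]
(0, 0.09, 0.006) [286.1  73.9]
top.png 47 20.127659574468087 10.617021276595745 ((20.413936614990234, 12.553278923034668), (17.111255645751953, 3.8025012016296387), 84.80557250976562)
t9.png 46 20.130434782608695 10.391304347826088 ((20.413936614990234, 12.553278923034668), (17.111255645751953, 3.8025012016296387), 84.80557250976562)
stack 137
mould_d 105
cup 0
bowl 357
can 0
mat 1099
```

```bash
python3 -c "
from workcell import bot
print(bot.finish_job())"
```

```text
the job is handed in; nothing more can be done
None
```

I did the whole job and handed it in at about 23 s of the 72 s allowed. No verdict was reported.

- **Shaker:** I set the top mould inside the four lips, about 1.5 mm off centre before lowering, and let go of it. I twisted the knob about 69.5° to its stop, where the moment was 0.64 N m against the spring's 0.22. I held it for about 1.1 s and released it; the next picture showed the knob back at rest with the mould still on the plate.
- **Placing:** I then set the mould on the blue mat in the pan, not the pink look-alike on the table. The wrist picture shows even blue margins of about 12 px on both sides, and the far end agrees to about 1 mm. The fingers were open and clear with no force on the wrist.
- **Knob at the end:** the red bar looks the same in the top camera as at the start.

**Not confirmed by eye:** my picture allowance ran out before the final view, so I checked the end state by image code only. The code's before-and-after comparison showed pixel changes at mould_d (105) and the bowl (357). I think this is the arm and its shadow over the pan, as I felt no contact there. The cup and the can showed no change. The stack area changed (137), as expected with its top mould gone.

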